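Nest the bowls and tuck the stack under the riser

TASK

Clear the worktop: nest the blue and the terracotta bowl, in either order, in the white bowl, so that all three sit level in one stack; set them in, do not drop them. Then slide the stack along the worktop, without lifting it, in under the low wooden riser shelf until all the rims are at least a centimetre behind the shelf's front edge. Leave it standing there, and do not knock over or shove aside the spice jar, the pepper mill, the mug or the glass.

Things in the scene. Friction and masses are not known exactly. Their poses are not given: they have to be found in the camera images.
- white_bowl: white stacking bowl, upright in front of the riser; 126 mm across the rim, 60 mm high, 0.15 kg; origin at the centre of its underside, z up. Foot 76 mm across; the 4 mm wall tapers out to 104 mm across at 42 mm height; above that a straight upright collar 8 mm thick (inside 110, outside 126 mm across) up to the rim at 60 mm, inside 14 mm deep down to a ledge.
- blue_bowl: blue bowl, of the same shape, size and origin as the white one, upright on the worktop to one side of it (left or right). A bowl nested in another rests with its collar on the other's rim, its origin 18 mm above the other's, with about 2 mm play sideways; three nested stand 96 mm high.
- terracotta_bowl: terracotta (orange-brown) bowl, of the same shape, size and origin as the white one, upright on the worktop on the other side of it from the blue one; it nests in the same way
- riser: low shelf of pale wood, fixed, open at front and back: board 200 mm deep (its x), 336 wide (y), underside 110 and top 126 mm above the worktop, on two side panels 300 mm apart inside. Origin on the worktop under the board's centre; +x points away from the robot; front edge at x = -0.100. Fingers that follow the bowls in under it must lean back towards the robot.
- spice_jar: spice jar with red lid, 45 mm across, 106 mm tall, standing at the back on top of the riser; origin at the centre of its underside
- pepper_mill: dark wooden pepper mill, 58 mm across, 170 mm tall, standing at the back on top of the riser; origin at the centre of its underside
- mug: white mug with dark spots, 82 x 114 mm with its handle, 91 mm tall, on the worktop to the right; origin at the middle of its footprint, underside
- glass: clear tumbler, 76 mm across, 86 mm tall, on the worktop to the left; origin at the centre of its underside

How it is judged:
By the outcome, as a careful person would: the job done as asked, in the order asked, and still so for the second after the job is handed in, with the robot touching nothing.
It also fails if it takes over 67 s, if anything falls off the work surface, if the arm or the gripper's body presses on something with over 40 N, if the wrist force passes 120 N, or if a joint passes its speed limit or range.

ROBOT

A 6-joint arm with a two-finger parallel gripper is mounted at the origin on a cart in front of the work surface, level with it; the furniture and walls round the work are solid. World frame = base frame: x ahead of the robot, y to its left, z up, the work surface at z = 0. Lengths are in m, angles in degrees, forces in N, time in s.
With the tool pointing down it reaches from about 0.35 to 0.85 m from the base axis. Payload 8.1 kg.
Tool frame: the origin (TCP) lies midway between the tips of the shut fingers; the grasp point (between the pads) lies 19 mm behind it; z points along the fingers, y is the line along which they close (so a half turn about z gives the same grasp; the last joint's range is limited). The gripper opens to 93 mm and grips with 3 to 60 N. Pads are 15 mm wide; open, the fingers measure 128 mm over their backs; the gripper's body (75 mm by 188 mm) begins 65 mm behind the grasp point.
Start: joints at [67.815, 7.471, 85.268, -0, 87.261, -4.893], TCP at [0.178, 0.573, 0.219] pointing down, gripper open.
Joint ranges: [-169.43, 169.43], [-51.17, 129.36], [1.28, 143.12], [-76.62, 256.62], [0, 156.53], [-152.29, 152.29]. Speed limits (degrees/s): [136.94, 136.94, 159.86, 180, 180, 180].

INTERFACE

Orientations are given as [roll, pitch, yaw] about the fixed x, y, z axes, in that order (R = Rz(yaw) Ry(pitch) Rx(roll)).
In Python, from plant import bot gives the robot as it stands.
- The arm moves only by the tool send_rows, never from a script. Its argument "commands" is one flat list of numbers, 7 for each row, row after row: the turn, a rotation vector about the tool's x, y, z in degrees, then the shift along the tool's x, y, z in mm, then the opening, from -1 (shut) to 1 (fully open). A call has 1 to 20 rows; each row shifts and turns the commanded pose from where the row before left it, along the tool's axes as they then stand; what a row does not reach is not made up. A row lasts 1/8 s, in which the tool goes at most 62.5 mm and 10.7 degrees, less where a joint would pass 70% of its speed; a pose out of reach is approached as far as the arm can. A call is refused whole if a number of a shift passes 62.5 or a number of a turn 10.7, either way. A call with a gripper value outside its range is refused whole. The fingers move at their own pace and stop on an object; "force" is the grip in N (left out, the last holds). Time passes only in rows, so rows that do not move let the fingers close. It gives the time, the measured TCP pose, the force, the opening and the grip force at its end, in the units of the state.
- bot.read_state(): the state, without advancing time (a new reading comes with each control period).
- bot.camera(name): name is "side" or "top"; returns a dict with "image" (480x640x3 uint8, blue, green, red), "mtx" (3x3 intrinsics, pixels), "dist" ([k1, k2, p1, p2, k3] as OpenCV has them; the pictures are not rectified), "position" and "attitude" of the camera in the world. Camera axes: x right, y up, looking along -z (the intrinsics and any distortion apply to the point x, -y, -z); pixel columns grow to the right and rows downward; lengths in m; the calibration is good to about 2 mm. A picture is of the moment at which its call begins. There is no depth.
- bot.hand_in(): hands the job in; it is judged then, once.
Trained networks look in the newest picture that a camera, given by its name, has taken for a name from the list of things; names that differ only in an ending like _2 or _b are one class to them, and where a whole thing is asked for, a point or a joint stands for the part that bears it (a point fixed in the world has none). Each returns a list of dicts, best first, with "confidence" (0 to 1); they miss things now and then, are a little off and sometimes report something else, mostly with a low value. They report only what shows in the picture. A call takes as long as a camera call.
- bot.search_frame(camera, name): "bbox" ([centre column, centre row, width, height] in pixels, round what is visible of it).
- bot.trace(camera, name): "mask" (480x640 bool, what is visible of it) and "bbox" ([centre column, centre row, width, height] in pixels, round what is visible of it).
The state is a dict: "t": time; "joints": joint angles; "joint_vel": joint speeds; "joint_efforts": joint torques, N m; "tcp_pos": TCP position; "eef_rot": TCP orientation; "force": force on the tool from outside, world axes, zero at the start; "torque": the same for the moment, N m; "gripper_width": finger opening in m; "grip_force": force on a finger pad.
Only numpy, scipy, OpenCV 4.12 (cv2) and the standard library are available. Lean on these libraries where they do the work, as an engineer would, in place of code of your own. Each camera call takes 0.05 s, during which the arm holds its last target. There are 200 camera calls.

## Working session

There is one attempt and no reset: what is moved stays moved. The work goes in short steps, Python scripts to look and compute and a tool call to move; the robot and the scene stay as the last step left them, time stands still between calls to the robot, and variables do not carry over. Pictures are saved under pics/ and viewed, at most 10 in all, crops included, and the job is handed in when it is done.

Besides the shell and the picture viewer there is one more tool, called after "Call:" as name(argument=value, ...) on one line, values as JSON. send_rows: Moves the arm, as the interface text tells. Its arguments: {"type":"object","properties":{"commands":{"type":"array"},"force":{"type":"number"}},"required":["commands"]}

```bash
mkdir -p pics; ls; python3 - <<'E'
from plant import bot
import cv2
for c in("side","top"):
    d=bot.camera(c); cv2.imwrite(f"pics/{c}0.png",d["image"]); print(c,d["mtx"],d["dist"],d["position"],d["attitude"])
    for n in("white_bowl","blue_bowl","terracotta_bowl","riser","mug","glass"):
        print(n,[(round(r["confidence"],2),[round(float(v),1) for v in r["bbox"]]) for r in bot.search_frame(c,n)][:2])
print(bot.read_state())
E
```

```text
pics
side [[492.10258323   0.         323.79962241]
 [  0.         492.10258323 235.41107086]
 [  0.           0.           1.        ]] [-0.11225974  0.          0.          0.          0.        ] [ 0.18383448 -0.76495129  0.90618714] [ 4.71382416e+01 -2.06827403e-02 -2.70434859e+01]
white_bowl [(0.63, [286.4, 265.6, 46.9, 40.5])]
blue_bowl [(0.58, [223.3, 202.7, 45.2, 39.5])]
terracotta_bowl [(0.7, [325.8, 355.5, 58.4, 53.7])]
riser [(0.77, [374.1, 239.7, 135.8, 135.2])]
mug [(0.61, [408.4, 329.4, 40.8, 49.6])]
glass [(0.95, [302.8, 173.5, 24.0, 41.0])]
top [[439.085471     0.         317.10962839]
 [  0.         439.085471   235.43478801]
 [  0.           0.           1.        ]] [-0.08582833  0.          0.          0.          0.        ] [ 0.41358046 -0.08953352  0.99315162] [ 14.31585001  -0.191205   -60.72466455]
white_bowl [(0.6, [292.4, 297.5, 59.1, 60.3])]
blue_bowl [(0.8, [158.9, 254.8, 55.8, 55.4]), (0.44, [404.9, 205.9, 24.1, 20.4])]
terracotta_bowl [(0.93, [396.1, 378.9, 64.4, 63.2])]
riser [(0.66, [340.9, 212.8, 179.7, 150.6])]
mug [(0.67, [442.3, 299.7, 52.6, 39.6])]
glass [(0.94, [211.6, 159.2, 34.1, 39.4])]
{'t': 0.7, 'joints': array([ 6.78161313e+01,  7.46960098e+00,  8.52668915e+01,  5.04764317e-05,
        8.72615155e+01, -4.89310338e+00]), 'joint_vel': array([-0.14944604,  0.01159779, -0.00946652,  0.00373446,  0.09250468,
       -0.04001479]), 'joint_efforts': array([-2.08640609e-03, -5.59569418e+01, -4.91953897e+01,  7.66539853e-02,
        2.22192658e-02, -9.70276744e-06]), 'tcp_pos': array([0.17831618, 0.57290362, 0.21866027]), 'eef_rot': array([1.79998011e+02, 1.19680710e-04, 1.62709232e+02]), 'force': array([-0.31791226, -0.58432226,  0.93469914]), 'torque': array([ 0.04296371, -0.01694933, -0.00589474]), 'grip_force': 0.0, 'gripper_width': 0.09287750154903393}
```

View pics/top0.png

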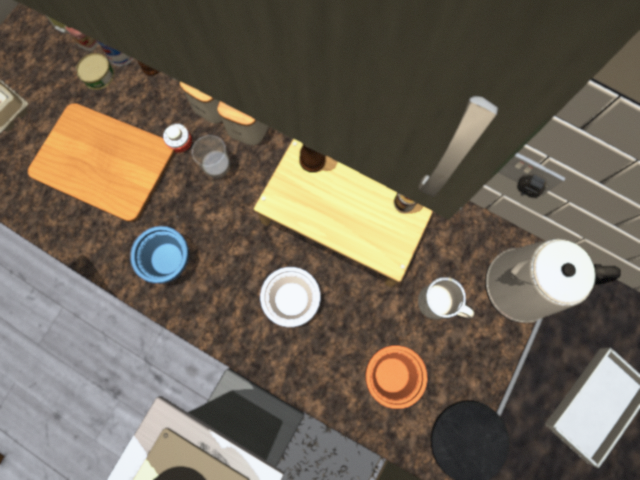

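View pics/side0.png

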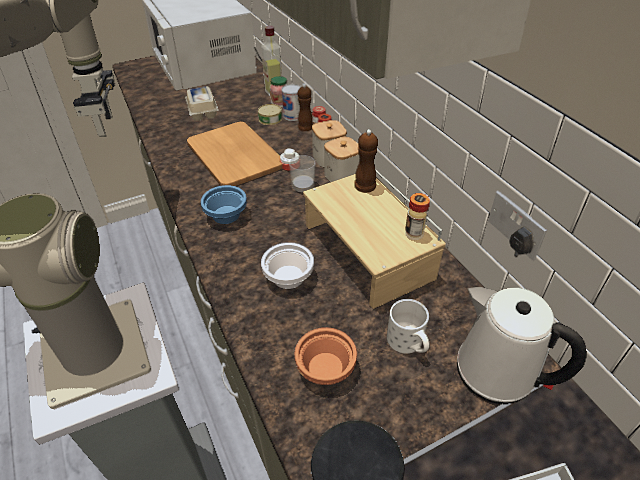

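The top view shows white at about (291,297), blue at (159,255), terracotta at (396,378) and the riser's front edge from (255,210) to (403,279), with its back hidden by a wall cabinet. The side view agrees, with the riser's top front edge from (305,187) to (372,275). Next I measure positions.

```bash
cat > h.py <<'E'
import numpy as np,cv2
from scipy.spatial.transform import Rotation as R
from scipy.optimize import least_squares
from plant import bot
F=np.diag([1,-1,-1.])
class Cam:
    def __init__(s,n):
        d=bot.camera(n);s.n=n;s.im=d["image"];s.K=d["mtx"];s.D=np.array(d["dist"]);s.p=np.array(d["position"]);s.R=R.from_euler("xyz",d["attitude"],degrees=True).as_matrix()
    def proj(s,P):
        q=(np.atleast_2d(P)-s.p)@s.R@F
        return cv2.projectPoints(q,np.zeros(3),np.zeros(3),s.K,s.D)[0].reshape(-1,2)
    def ray(s,uv,z):
        u=cv2.undistortPoints(np.array(uv,float).reshape(-1,1,2),s.K,s.D).reshape(-1,2)
        d=np.c_[u,np.ones(len(u))]@F@s.R.T
        return s.p+d*((z-s.p[2])/d[:,2])[:,None]
    def mask(s,name):
        r=bot.trace(s.n,name); return (r[0]["mask"].astype(np.uint8),r[0]["confidence"]) if r else (None,0)
a=np.linspace(0,2*np.pi,60)
def circ(x,y,z,r): return np.c_[x+r*np.cos(a),y+r*np.sin(a),np.full(60,z)]
def cen(pts):
    m=cv2.moments(cv2.convexHull(pts.astype(np.float32))); return np.array([m["m10"],m["m01"]])/m["m00"],m["m00"]
def sil(c,x,y,z0=0): return c.proj(np.r_[circ(x,y,z0+.06,.063),circ(x,y,z0+.042,.063),circ(x,y,z0,.038)])
def bowl(cams,name,z0=0,x0=(.5,0)):
    out=[]
    obs=[]
    for c in cams:
        m,cf=c.mask(name)
        if m is None: continue
        k=max(cv2.findContours(m,0,1)[0],key=cv2.contourArea)
        g,A=cen(k.reshape(-1,2)); obs.append((c,g,A))
        s=least_squares(lambda v:cen(sil(c,*v,z0))[0]-g,x0,diff_step=1e-3).x
        out.append((c.n,s.round(4),round(A/cen(sil(c,*s,z0))[1],2),round(cf,2)))
    s=least_squares(lambda v:np.r_[tuple(cen(sil(c,*v,z0))[0]-g for c,g,A in obs)],x0,diff_step=1e-3).x
    return s,out
E
python3 - <<'E'
from h import *
T=Cam("top");S=Cam("side")
for n in("white_bowl","blue_bowl","terracotta_bowl"): print(n,*bowl([T,S],n))
for c,p in((T,[(255,210),(403,279),(432,210)]),(S,[(305,187),(372,275),(442,240)])): print(c.n,c.ray(p,.126).round(3))
for n in("mug","glass"):
  for c in(T,S):
    m,cf=c.mask(n)
    if m is None: print(n,c.n,"none"); continue
    g=cv2.moments(m,True); print(n,c.n,round(cf,2),c.ray([(g["m10"]/g["m00"],g["m01"]/g["m00"])],.045).round(3))
# refine riser: front edge lines
for c,n in((T,"top"),(S,"side")):
    m,cf=c.mask("riser"); cv2.imwrite(f"pics/riser_{n}.png",m*255)
    k=max(cv2.findContours(m,0,1)[0],key=cv2.contourArea); print(n,cf,cv2.approxPolyDP(k,4,True).reshape(-1,2).tolist())
E
```

```text
white_bowl [0.47861664 0.00945425] [('top', array([0.4783, 0.0091]), 0.98, 0.96), ('side', array([0.4792, 0.0104]), 0.94, 0.86)]
blue_bowl [0.4177861  0.30823239] [('top', array([0.4173, 0.3083]), 0.98, 0.74), ('side', array([0.4186, 0.3081]), 0.98, 0.88)]
terracotta_bowl [ 0.44244295 -0.26315579] [('top', array([ 0.4416, -0.2629]), 0.97, 0.65), ('side', array([ 0.4433, -0.2633]), 0.95, 0.76)]
top [[ 0.592  0.155  0.126]
 [ 0.614 -0.177  0.126]
 [ 0.773 -0.166  0.126]]
side [[ 0.607  0.171  0.126]
 [ 0.602 -0.175  0.126]
 [ 0.804 -0.155  0.126]]
mug top 0.61 [[ 0.635 -0.283  0.045]]
mug side 0.95 [[ 0.636 -0.278  0.045]]
glass top 0.87 [[0.673 0.338 0.045]]
glass side 0.64 [[0.674 0.34  0.045]]
top 0.56 [[293, 140], [256, 204], [262, 223], [273, 219], [384, 275], [389, 286], [399, 281], [431, 211], [418, 204], [407, 213], [396, 211], [393, 191], [329, 158], [321, 170], [305, 171], [298, 162], [301, 143]]
side 0.92 [[306, 191], [306, 226], [326, 222], [371, 274], [372, 307], [436, 278], [443, 246], [440, 230], [426, 227], [421, 239], [408, 239], [403, 231], [407, 209], [379, 181], [367, 194], [353, 187], [352, 175]]
```

```bash
python3 - <<'E'
from h import *
T=Cam("top");S=Cam("side")
im=cv2.resize(S.im[170:320,290:450],None,fx=5,fy=4.0); im=cv2.resize(S.im[170:320,290:450],(640,600),interpolation=cv2.INTER_CUBIC)
im2=cv2.resize(T.im[130:290,245:445],(800,600)[:2],interpolation=cv2.INTER_CUBIC)
f=[(-.1,.168,.126),(-.1,-.168,.126),(.1,-.168,.126),(-.1,.168,0),(-.1,-.168,0),(.1,-.168,0)]
ps=[(305,188),(371,274),(442,243),(306,226),(372,307),(436,278)]
pt=[(255.5,209),(402,280)]
def box(v,idx=None):
    r=R.from_euler("z",v[2]).as_matrix(); return np.array(f)@r.T+[v[0],v[1],0]
def res(v): 
    B=box(v); return np.r_[(S.proj(B)-ps).ravel(),(T.proj(B[:2])-pt).ravel()]
s=least_squares(res,[.7,0,0],loss="soft_l1");print(s.x[:2],np.degrees(s.x[2]),s.fun.reshape(-1,2).round(1))
B=box(s.x)
for q in S.proj(B): cv2.circle(im,tuple(int(t) for t in (q-[290,170])*4),4,(255,0,255),1)
cv2.imwrite("pics/r1.png",im)
E
```

```text
[ 0.70439383 -0.00329905] 1.7455414374253562 [[-1.1  1.9]
 [ 4.  -0.4]
 [ 5.4 -0.3]
 [-0.8  0.1]
 [-0.9  3.3]
 [ 2.7  1.4]
 [-1.5 -3.2]
 [-1.3  0.1]]
```

View pics/r1.png

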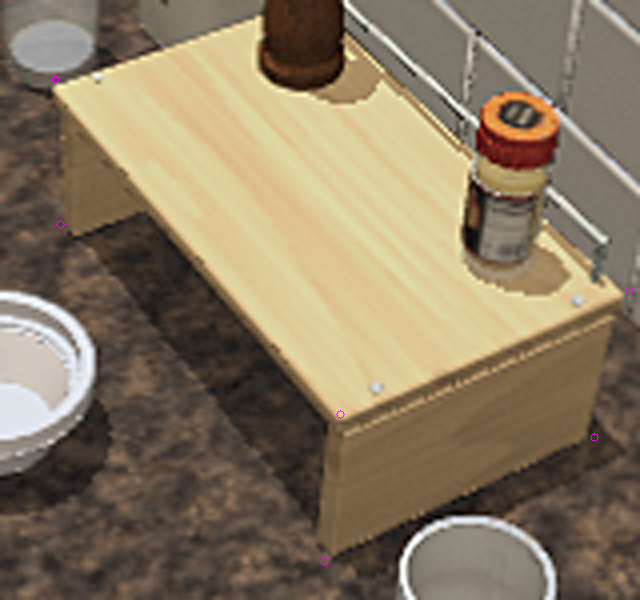

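The overlay is a few pixels off. Read from the crop, the side-view corners are: board FL (303.8,191.8), FR (372.5,274.8), BR (445.5,244); feet FL (307,229), FR (370,308), BR (436,282.5). I'll refit with these.

```bash
python3 - <<'E'
from h import *
T=Cam("top");S=Cam("side")
f=[(-.1,.168,.126),(-.1,-.168,.126),(.1,-.168,.126),(-.1,.166,0),(-.1,-.166,0),(.1,-.166,0)]
ps=[(303.8,191.8),(372.5,274.8),(445.5,244),(307,229),(370,308),(436,282.5)]
def box(v):
    r=R.from_euler("z",v[2]).as_matrix(); return np.array(f)@r.T+[v[0],v[1],0]
s=least_squares(lambda v:(S.proj(box(v))-ps).ravel(),[.7,0,0]);print(s.x[:2],np.degrees(s.x[2]),s.fun.reshape(-1,2).round(1))
im=cv2.resize(T.im[130:290,245:445],(750,600),interpolation=cv2.INTER_CUBIC)
q=((T.proj(box(s.x))-[245,130])*3.75).astype(int)
for t in q: cv2.circle(im,tuple(int(w) for w in t),5,(255,0,255),1)
cv2.imwrite("pics/r2.png",im)
E
```

```text
[ 0.70096776 -0.00591611] 0.9378075767271694 [[-0.1 -1.5]
 [ 0.5  0.1]
 [ 1.   0.6]
 [-1.7 -2.1]
 [-1.3  3. ]
 [ 1.3 -1.8]]
```

View pics/r2.png

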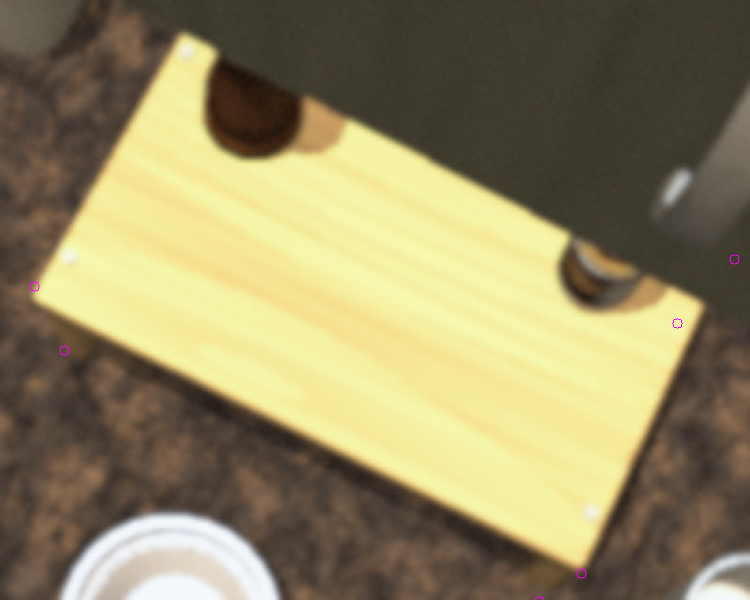

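Riser: front edge at x ≈ 0.601, opening centred at y ≈ -0.005, yaw about 1–2°. The bowl positions agree between the two cameras.

Plan:
1. Grip each bowl's collar on the robot-side rim with the tool at yaw 90, so tool x = world y, tool y = world x and tool z is down.
2. Nest both in the white bowl.
3. Push the stack in with two spread fingers, leaning back.

First I go above the blue bowl's near rim.

Call:
send_rows(commands=[0,0,9.09,0,0,0,0,0,0,9.09,0,0,0,0,0,0,9.09,0,0,0,0,0,0,9.09,0,0,0,0,0,0,9.09,0,0,0,0,0,0,9.09,0,0,0,0,0,0,9.09,0,0,0,0,0,0,9.09,0,0,0,0,0,0,0,-26.5,18,10,0,0,0,0,-26.5,18,10,0,0,0,0,-26.5,18,10,0,0,0,0,-26.5,18,10,0,0,0,0,-26.5,18,10,0,0,0,0,-26.5,18,10,0,0,0,0,-26.5,18,10,0,0,0,0,-26.5,18,10,0,0,0,0,-26.5,18,10,0,0,0,0,-26.5,18,10,0], force=35)

```text
t: 3.85
tcp_pos: [0.3589, 0.307, 0.1185]
eef_rot: [180.0, -0.0, 90.0]
force: [-0.2, 1.3, -1.1]
gripper_width: 0.0465
grip_force: 0.0
```

Call:
send_rows(commands=[0,0,0,0,0,0,0,0,0,0,0,0,0,0])

```text
t: 4.1
tcp_pos: [0.3583, 0.3083, 0.119]
eef_rot: [180.0, -0.0, 90.0]
force: [0.4, -1.1, -0.1]
gripper_width: 0.0466
grip_force: 0.0
```

Call:
send_rows(commands=[0,0,0,0,0,23,0,0,0,0,0,0,23,0,0,0,0,0,0,18,0,0,0,0,0,0,5,0,0,0,0,0,0,0,0,0,0,0,0,0,0,-1,0,0,0,0,0,0,-1,0,0,0,0,0,0,-1,0,0,0,0,0,0,-1,0,0,0,0,0,0,-1], force=35)

```text
t: 5.35
tcp_pos: [0.3584, 0.3078, 0.0497]
eef_rot: [180.0, -0.0, 90.0]
force: [0.6, -1.1, 1.2]
gripper_width: 0.0066
grip_force: 34.9
```

Call:
send_rows(commands=[0,0,0,0,0,-10,-1,0,0,0,0,0,-20,-1,0,0,0,0,0,-30,-1,0,0,0,0,0,-30,-1,0,0,0,-15,3,0,-1,0,0,0,-25,5,0,-1,0,0,0,-30,6,0,-1,0,0,0,-32,7,0,-1,0,0,0,-32,7,0,-1,0,0,0,-32,7,0,-1,0,0,0,-32,7,0,-1,0,0,0,-32,7,0,-1,0,0,0,-30,6,0,-1,0,0,0,-25,4,0,-1,0,0,0,-14,2,0,-1,0,0,0,0,0,0,-1,0,0,0,0,0,0,-1,0,0,0,0,0,0,-1])

```text
t: 7.6
tcp_pos: [0.4191, 0.0096, 0.1395]
eef_rot: [-180.0, -0.0, 90.1]
force: [0.3, 0.1, -2.0]
gripper_width: 0.0063
grip_force: 34.9
```

```bash
python3 - <<'E'
from h import *
T=Cam("top");S=Cam("side")
print(bowl([T,S],"blue_bowl",.09)); print(bowl([S,T],"white_bowl"))
st=bot.read_state();print(st["tcp_pos"],st["grip_force"])
cv2.imwrite("pics/s1.png",np.hstack([S.im[120:360,150:450],T.im[150:390,170:470]]))
E
```

```text
(array([ 0.48801453, -0.01397905]), [('top', array([ 0.4958, -0.021 ]), 0.38, 0.62), ('side', array([0.4794, 0.001 ]), 0.87, 0.64)])
(array([ 0.4745797 , -0.00209505]), [('side', array([ 0.4746, -0.0021]), 0.74, 0.87)])
[0.41923213 0.0090753  0.13967624] 34.934837222099304
```

View pics/s1.png

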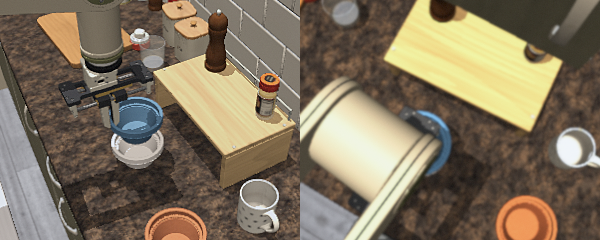

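The blue bowl is held over the white one and looks roughly level in the side view. I'll overlay the expected outline to check for tilt.

```bash
python3 - <<'E'
from h import *
S=Cam("side");c0=np.array([230,190]);k=6
im=cv2.resize(S.im[190:290,230:330],(600,600),interpolation=cv2.INTER_CUBIC)
for (x,y,z,r,col) in((.4782,.0092,.15,.063,(0,0,255)),(.4782,.0092,.132,.063,(0,0,255)),(.4782,.0092,.09,.038,(0,0,255)),(.4786,.0095,.06,.063,(0,255,0)),(.4786,.0095,0,.038,(0,255,0))):
    cv2.polylines(im,[((S.proj(circ(x,y,z,r))-c0+.5)*k).astype(np.int32)],True,col,1)
cv2.imwrite("pics/s2.png",im)
E
```

```text
(no output)
```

View pics/s2.png

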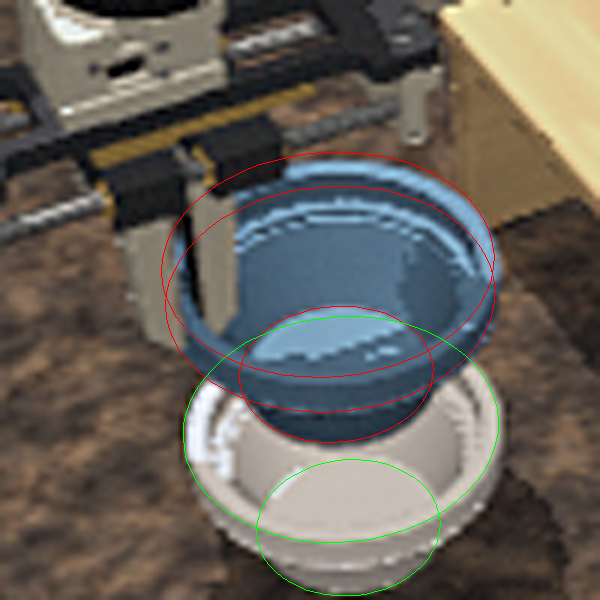

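Predicted and actual outlines match within about 1 px. The blue bowl sits about 1.5 mm forward and droops about 1°. I shift back 1 mm and lower it.

Call:
send_rows(commands=[0,0,0,0,-1,10,-1,0,0,0,0,0,18,-1,0,0,0,0,0,18,-1,0,0,0,0,0,12,-1,0,0,0,0,0,6,-1,0,0,0,0,0,3,-1,0,0,0,0,0,0,-1])

```text
t: 8.82
tcp_pos: [0.4186, 0.0089, 0.073]
eef_rot: [180.0, -0.0, 90.0]
force: [0.6, 0.8, -0.9]
gripper_width: 0.0069
grip_force: 34.8
```

Call:
send_rows(commands=[0,0,0,0,0,1.5,-1,0,0,0,0,0,1.5,-1,0,0,0,0,0,0,-1])

```text
t: 9.2
tcp_pos: [0.4185, 0.0089, 0.0698]
eef_rot: [180.0, -0.0, 90.0]
force: [0.7, 2.1, 0.1]
gripper_width: 0.0068
grip_force: 34.8
```

Call:
send_rows(commands=[0,0,0,0,0,1,-1,0,0,0,0,0,1,-1,0,0,0,0,0,0,-1])

```text
t: 9.57
tcp_pos: [0.4185, 0.009, 0.0678]
eef_rot: [180.0, -0.0, 90.0]
force: [1.7, 3.0, 2.5]
gripper_width: 0.0063
grip_force: 34.9
```

```bash
python3 - <<'E'
from h import *
S=Cam("side");c0=np.array([235,200]);k=6
print(np.mean([bot.read_state()["force"]]),bot.read_state()["force"])
im=cv2.resize(S.im[200:300,235:335],(600,600),interpolation=cv2.INTER_CUBIC)
for (x,y,z,r,col) in((.4782,.0092,.078,.063,(0,0,255)),(.4782,.0092,.06,.063,(0,0,255)),(.4786,.0095,0,.038,(0,255,0))):
    cv2.polylines(im,[((S.proj(circ(x,y,z,r))-c0+.5)*k).astype(np.int32)],True,col,1)
cv2.imwrite("pics/s3.png",im)
E
```

```text
2.2883739897402293 [1.44651631 3.14819782 2.27040784]
```

View pics/s3.png

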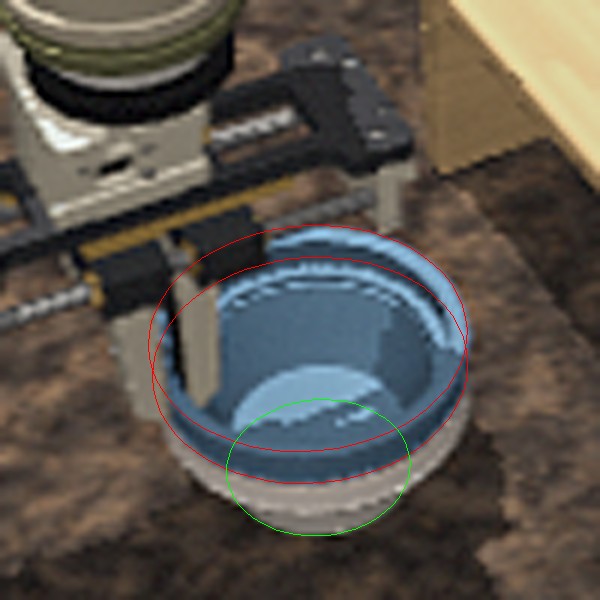

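Blue is seated in white (rim matches the predicted 78 mm height, small contact force). I release it, rise, and go to the terracotta bowl.

Call:
send_rows(commands=[0,0,0,0.7,0,0.5,-1,0,0,0,0,0,0,-0.6,0,0,0,0,0,0,-0.4,0,0,0,0,0,0,-0.4,0,0,0,0,0,0,-0.4,0,0,0,0,0,-5,-0.4,0,0,0,0,0,-15,-0.4,0,0,0,0,0,-30,0,0,0,0,0,0,-30,0])

```text
t: 10.75
tcp_pos: [0.4183, 0.0095, 0.1491]
eef_rot: [180.0, 0.0, 90.0]
force: [-0.8, -0.2, 0.6]
gripper_width: 0.0431
grip_force: 0.0
```

Call:
send_rows(commands=[0,0,0,-15,-2,0,0,0,0,0,-27,-4,0,0,0,0,0,-30,-4,0,0,0,0,0,-32,-4,0,0,0,0,0,-32,-4,0,0,0,0,0,-32,-4,0,0,0,0,0,-32,-4,0,0,0,0,0,-30,-4,0,0,0,0,0,-25,-3,0,0,0,0,0,-17,-2,0,0,0,0,0,0,0,0,0,0,0,0,0,0,0,0])

```text
t: 12.25
tcp_pos: [0.383, -0.2618, 0.1469]
eef_rot: [-180.0, -0.0, 90.0]
force: [-0.5, 1.0, -0.1]
gripper_width: 0.0465
grip_force: 0.0
```

```bash
python3 - <<'E'
from h import *
T=Cam("top");S=Cam("side")
print(bowl([T,S],"blue_bowl",.018)); print(bowl([T,S],"terracotta_bowl"))
# full-stack silhouette vs color fit of blue rim ellipse
st=bot.read_state();print(st["t"],st["tcp_pos"],st["gripper_width"])
im=np.zeros((480,800,3),np.uint8)
a1=cv2.resize(T.im[255:335,250:330],(400,400),interpolation=cv2.INTER_CUBIC);a2=cv2.resize(S.im[220:300,245:325],(400,400),interpolation=cv2.INTER_CUBIC)
cv2.imwrite("pics/s4.png",np.hstack([a1,a2]))
E
```

```text
(array([0.45495327, 0.01881202]), [('top', array([0.4769, 0.0069]), 1.01, 0.66), ('side', array([0.4274, 0.0393]), 0.02, 0.44)])
(array([ 0.44555285, -0.2520353 ]), [('top', array([ 0.4457, -0.2434]), 0.61, 0.9), ('side', array([ 0.4436, -0.2634]), 0.96, 0.7)])
12.55 [ 0.38336569 -0.26199472  0.14721091] 0.0465258589176075
```

View pics/s4.png

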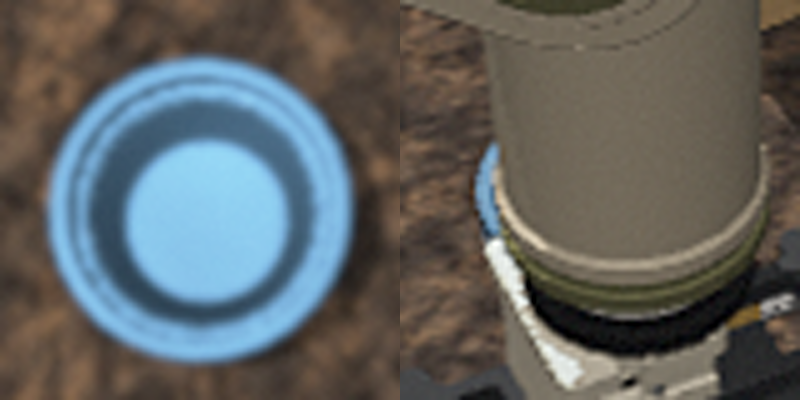

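The top view shows blue over white with no white showing, at about (0.477, 0.007). Now I grip the terracotta bowl.

Call:
send_rows(commands=[0,0,0,-1,0,15,0,0,0,0,0,0,27,0,0,0,0,0,0,27,0,0,0,0,0,0,18,0,0,0,0,0,0,7,0,0,0,0,0,0,3,0,0,0,0,0,0,0,0,0,0,0,0,0,0,-1,0,0,0,0,0,0,-1,0,0,0,0,0,0,-1,0,0,0,0,0,0,-1,0,0,0,0,0,0,-1], force=35)

```text
t: 14.05
tcp_pos: [0.3832, -0.2635, 0.0502]
eef_rot: [180.0, 0.0, 90.0]
force: [0.2, -0.9, 0.3]
gripper_width: 0.0069
grip_force: 36.0
```

Call:
send_rows(commands=[0,0,0,0,0,-10,-1,0,0,0,0,0,-25,-1,0,0,0,0,0,-35,-1,0,0,0,0,0,-40,-1,0,0,0,15,2,0,-1,0,0,0,25,3,0,-1,0,0,0,30,4,0,-1,0,0,0,32,4,0,-1,0,0,0,32,4,0,-1,0,0,0,32,4,0,-1,0,0,0,32,4,0,-1,0,0,0,30,4,0,-1,0,0,0,25,3,0,-1,0,0,0,17.5,2,0,-1,0,0,0,0,0,0,-1,0,0,0,0,0,0,-1,0,0,0,0,0,0,-1])

```text
t: 16.18
tcp_pos: [0.417, 0.0065, 0.1599]
eef_rot: [-180.0, 0.0, 89.9]
force: [0.1, 0.1, -0.2]
gripper_width: 0.0068
grip_force: 35.9
```

```bash
python3 - <<'E'
from h import *
S=Cam("side");st=bot.read_state();print(st["tcp_pos"])
x,y,z=st["tcp_pos"];x+=.059;z-=.0502
c0=np.array([230,180]);k=5
im=cv2.resize(S.im[180:300,230:330],(500,600),interpolation=cv2.INTER_CUBIC)
for (x,y,z,r,col) in((x,y,z+.06,.063,(255,0,0)),(x,y,z+.042,.063,(255,0,0)),(.477,.0073,.078,.063,(0,0,255)),(.477,.0073,.06,.063,(0,0,255)),(.478,.009,0,.038,(0,255,0))):
    cv2.polylines(im,[((S.proj(circ(x,y,z,r))-c0+.5)*k).astype(np.int32)],True,col,1)
cv2.imwrite("pics/s5.png",im)
E
```

```text
[0.417067   0.00645771 0.16001086]
```

View pics/s5.png

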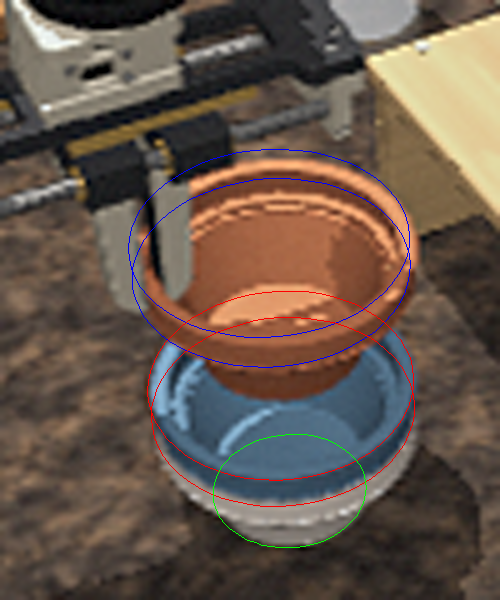

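Terracotta is held above the stack with about 1.5° of forward droop (back rim about 2 px low). I counter-tilt a little and lower it.

Call:
send_rows(commands=[-1.2,0,0,0,-0.5,10,-1,0,0,0,0,0,18,-1,0,0,0,0,0,18,-1,0,0,0,0,0,12,-1,0,0,0,0,0,7,-1,0,0,0,0,0,4,-1,0,0,0,0,0,0,-1])

```text
t: 17.1
tcp_pos: [0.4182, 0.0072, 0.0914]
eef_rot: [178.8, -0.0, 90.0]
force: [-0.4, 1.9, 0.3]
gripper_width: 0.0067
grip_force: 35.7
```

Call:
send_rows(commands=[0,0,0,0,0,1.5,-1,0,0,0,0,0,1.5,-1,0,0,0,0,0,0,-1])

```text
t: 17.48
tcp_pos: [0.4181, 0.0071, 0.0883]
eef_rot: [178.8, -0.0, 90.0]
force: [-0.9, 2.8, 2.6]
gripper_width: 0.0069
grip_force: 35.8
```

Call:
send_rows(commands=[0,0,0,0,0,1,-1,0,0,0,0,0,1,-1,0,0,0,0,0,0,-1])

```text
t: 17.85
tcp_pos: [0.418, 0.0077, 0.0868]
eef_rot: [178.8, -0.1, 90.0]
force: [-6.4, 6.3, 11.2]
gripper_width: 0.0068
grip_force: 35.9
```

Call:
send_rows(commands=[0,0,0,1.2,-0.8,0,-1,0,0,0,0,0,0,-1])

```text
t: 18.1
tcp_pos: [0.4175, 0.0084, 0.0864]
eef_rot: [178.8, -0.0, 90.0]
force: [-1.8, 4.0, 5.0]
gripper_width: 0.0069
grip_force: 35.8
```

```bash
python3 - <<'E'
from h import *
S=Cam("side");st=bot.read_state();print(st["t"],st["tcp_pos"],st["force"])
c0=np.array([230,190]);k=5.5
im=cv2.resize(S.im[190:290,230:330],(550,550),interpolation=cv2.INTER_CUBIC)
for z in(.06,.078,.096):
    cv2.polylines(im,[((S.proj(circ(.4775,.0077,z,.063))-c0+.5)*k).astype(np.int32)],True,(0,0,255),1)
cv2.imwrite("pics/s6.png",im)
E
```

```text
18.15 [0.41752577 0.0083197  0.0864401 ] [-1.83549084  3.50256061  5.2267959 ]
```

View pics/s6.png

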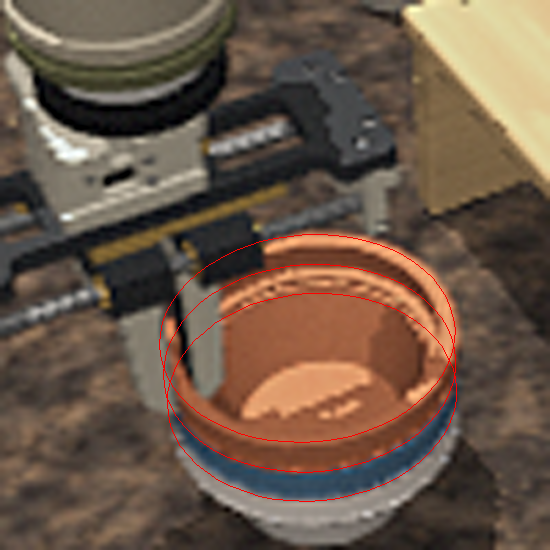

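Rim and collar bands line up with the predicted nested heights. That was the tenth and last view, so numbers only from here. I release, rise and back off.

Call:
send_rows(commands=[0,0,0,0,0,0,-0.6,0,0,0,0,0,0,-0.4,0,0,0,0,0,0,-0.4,0,0,0,0,0,0,-0.4,0,0,0,0,0,-5,-0.4,0,0,0,0,0,-20,-0.4,0,0,0,0,0,-35,-0.4,0,0,0,0,0,-35,-0.4,1.2,0,0,0,-20,0,0.2,0,0,0,0,-30,0,0.2,0,0,0,0,-20,0,0.2,0,0,0,0,0,0,0.2])

```text
t: 19.65
tcp_pos: [0.3451, 0.0082, 0.1812]
eef_rot: [179.9, 0.0, 90.0]
force: [0.2, -0.1, 0.2]
gripper_width: 0.0555
grip_force: 0.0
```

```bash
python3 - <<'E'
from h import *
T=Cam("top");S=Cam("side")
st=bot.read_state();print(st["t"],st["tcp_pos"],st["joints"].round(1))
print(bowl([T,S],"terracotta_bowl",.036))
# compare predicted visible bands in side image: sample hues down the image column below rim nearest point
x,y=.4775,.0077
for n,z in(("terr",.087),("blue",.069),("white",.051)):
    for th in(-100,-60,-30,-140):
        t=np.radians(th);p=S.proj([x+.063*np.cos(t),y+.063*np.sin(t),z])[0];print(n,th,S.im[int(round(p[1])),int(round(p[0]))])
cv2.imwrite("pics/s7.png",S.im)
E
```

```text
19.75 [0.34592525 0.00817091 0.18117332] [ -7.2 -35.  125.   -0.   89.9  -7.1]
(array([0.47926072, 0.00625456]), [('top', array([0.4802, 0.0044]), 0.91, 0.71), ('side', array([0.4786, 0.0104]), 0.89, 0.9)])
terr -100 [ 44  68 117]
terr -60 [ 38  60 105]
terr -30 [ 65  99 165]
terr -140 [ 46  67 119]
blue -100 [89 73 52]
blue -60 [70 55 36]
blue -30 [59 54 58]
blue -140 [90 70 50]
white -100 [140 148 157]
white -60 [119 127 134]
white -30 [ 92  98 108]
white -140 [168 173 179]
```

```bash
cat > bands.py <<'E'
from h import *
def bands(S,x,y,ths=(-150,-130,-110,-90,-70,-50)):
    zs=np.arange(.03,.106,.0005)
    for th in ths:
        t=np.radians(th);P=S.proj(np.c_[np.full(len(zs),x+.063*np.cos(t)),np.full(len(zs),y+.063*np.sin(t)),zs])
        v=cv2.remap(S.im,P[:,0].astype(np.float32)[None],P[:,1].astype(np.float32)[None],cv2.INTER_LINEAR)[0].astype(float)
        r=(v[:,2]-v[:,0])/v.sum(1)
        f=lambda lo,hi,lev:next((round(z*1000,1) for z,a,b in zip(zs[1:],r[:-1],r[1:]) if lo<z<hi and (a-lev)*(b-lev)<=0),None)
        print(th,"white/blue",f(.05,.07,-.04),"blue/terra",f(.066,.09,.05))
E
python3 - <<'E'
from bands import *
bands(Cam("side"),.4775,.0077)
E
```

```text
-150 white/blue 64.0 blue/terra 79.5
-130 white/blue 63.0 blue/terra 79.0
-110 white/blue 63.0 blue/terra 78.0
-90 white/blue 63.0 blue/terra 78.0
-70 white/blue 61.0 blue/terra 77.0
-50 white/blue 61.5 blue/terra 78.5
```

All three are level (boundaries near 61–64 and 77–79.5 mm). Now I turn the tool so the fingers spread along y, behind the stack.

Call:
send_rows(commands=[0,0,10,0,0,0,0.2,0,0,10,0,0,0,0.2,0,0,10,0,0,0,0.2,0,0,10,0,0,0,0.2,0,0,10,0,0,0,0.2,0,0,10,0,0,0,0.2,0,0,10,0,0,0,0.2,0,0,10,0,0,0,0.2,0,0,10,0,0,0,0.2,0,0,0,15,0,0,0.2,0,0,0,20,0,0,0.2,0,0,0,0,0,20,0.2,0,0,0,0,0,30,0.2,0,0,0,0,0,0,0.2])

```text
t: 21.65
tcp_pos: [0.3786, 0.0085, 0.1284]
eef_rot: [-180.0, 0.3, -0.0]
force: [-0.3, -0.3, -0.1]
gripper_width: 0.0559
grip_force: 0.0
```

```bash
python3 - <<'E'
from plant import bot
st=bot.read_state();print(st["t"],st["tcp_pos"],st["eef_rot"],st["joints"].round(1))
E
```

```text
21.65 [0.37855016 0.00847881 0.12838117] [-1.79966150e+02  3.10959641e-01 -6.64952336e-03] [ -6.5 -25.8 124.5  -0.   81.6  83.5]
```

Call:
send_rows(commands=[0,0,0,0,0,20,0.2,0,0,0,0,0,25,0.2,0,0,0,0,0,22,0.2,0,0,0,0,0,13,0.2,0,0,0,0,0,0,0.2])

```text
t: 22.28
tcp_pos: [0.3801, 0.0083, 0.0506]
eef_rot: [-180.0, 0.1, -0.0]
force: [0.5, -0.1, 0.8]
gripper_width: 0.0554
grip_force: 0.0
```

```bash
python3 - <<'E'
from plant import bot
st=bot.read_state();print(st["t"],st["tcp_pos"],st["eef_rot"],st["joints"].round(1))
E
```

```text
22.275 [0.3800625  0.00827789 0.05064555] [-1.79993861e+02  6.57400442e-02 -8.98831577e-03] [ -6.5 -20.1 128.9  -0.   71.3  83.5]
```

Call:
send_rows(commands=[0,0,0,10,0,1,0.2,0,0,0,8,0,0,0.2,0,0,0,6,0,0,0.2,0,0,0,4,0,0,0.2,0,0,0,4,0,0,0.2,0,0,0,4,0,0,0.2,0,0,0,5,0,0,0.2,0,0,0,6,0,0,0.2,0,0,0,6,0,0,0.2,0,0,0,6,0,0,0.2])

```text
t: 23.52
tcp_pos: [0.4396, 0.0083, 0.0496]
eef_rot: [-180.0, 0.0, -0.0]
force: [-2.7, -0.0, 0.9]
gripper_width: 0.0558
grip_force: 1.5
```

```bash
python3 - <<'E'
from bands import *
T=Cam("top");S=Cam("side")
st=bot.read_state();print(st["t"],st["tcp_pos"],st["joints"].round(1),st["force"])
s,o=bowl([T,S],"terracotta_bowl",.036);print(s,o)
bands(S,st["tcp_pos"][0]+.0645,.0077,(-110,-90,-70,-50,-30))
E
```

```text
23.625 [0.44010393 0.00823301 0.04978786] [ -5.6  -9.  120.    0.   69.   84.4] [-0.32560308  0.15407469  0.02730704]
[0.52547212 0.00069   ] [('top', array([ 0.5301, -0.0031]), 0.46, 0.68), ('side', array([0.5203, 0.0078]), 0.71, 0.66)]
-110 white/blue 63.5 blue/terra 81.0
-90 white/blue 63.5 blue/terra 80.0
-70 white/blue 63.5 blue/terra 78.0
-50 white/blue 63.0 blue/terra 75.5
-30 white/blue None blue/terra None
```

Pushing works with little force (about 3 N). I continue upright to x ≈ 0.52, then lean.

Call:
send_rows(commands=[0,0,0,4,0,0,0.2,0,0,0,6,0,0,0.2,0,0,0,8,0,0,0.2,0,0,0,8,0,0,0.2,0,0,0,8,0,0,0.2,0,0,0,8,0,0,0.2,0,0,0,8,0,0,0.2,0,0,0,8,0,0,0.2,0,0,0,8,0,0,0.2,0,0,0,6,0,0,0.2,0,0,0,4,0,0,0.2,0,0,0,2,0,0,0.2,0,5,0,0,0,0,0.2,0,7,0,0,0,0,0.2,0,8,0,0,0,0,0.2,0,7,0,0,0,0,0.2,0,3,0,0,0,0,0.2,0,0,0,0,0,0,0.2])

```text
t: 25.98
tcp_pos: [0.5167, 0.0082, 0.0495]
eef_rot: [180.0, -30.0, -0.0]
force: [0.5, 0.6, 0.9]
gripper_width: 0.0556
grip_force: 0.0
```

```bash
python3 - <<'E'
from bands import *
T=Cam("top");S=Cam("side")
st=bot.read_state();print(st["t"],st["tcp_pos"],st["eef_rot"],st["joints"].round(1),st["force"])
s,o=bowl([T,S],"terracotta_bowl",.036);print(s,o)
bands(S,.5835,.0077,(-150,-130,-110,-90))
E
```

```text
26.075 [0.51813341 0.00805706 0.05074584] [ 1.79983160e+02 -3.00579517e+01 -1.29041195e-02] [ -7.5 -25.7 138.7   6.2  37.3  78.6] [ 0.00571472 -0.45932172  1.23439454]
[0.57146833 0.00754387] [('top', array([0.5682, 0.0067]), 0.7, 0.59), ('side', array([0.5772, 0.0115]), 0.67, 0.77)]
-150 white/blue 63.5 blue/terra 81.5
-130 white/blue 63.0 blue/terra 80.0
-110 white/blue 63.0 blue/terra 80.0
-90 white/blue 63.0 blue/terra 80.0
```

Call:
send_rows(commands=[0,0,0,-2,0,3.5,0.2,0,0,0,1.73,0,1,0.2,0,0,0,3.46,0,2,0.2,0,0,0,5.2,0,3,0.2,0,0,0,6.06,0,3.5,0.2,0,0,0,6.06,0,3.5,0.2,0,0,0,6.06,0,3.5,0.2,0,0,0,6.06,0,3.5,0.2,0,0,0,6.06,0,3.5,0.2,0,0,0,3.46,0,2,0.2,0,0,0,1.73,0,1,0.2,0,0,0,0,0,0,0.2])

```text
t: 27.68
tcp_pos: [0.5703, 0.0082, 0.0457]
eef_rot: [180.0, -30.0, -0.0]
force: [-1.6, -0.3, 0.3]
gripper_width: 0.0558
grip_force: 0.6
```

```bash
python3 - <<'E'
from bands import *
st=bot.read_state();print(st["t"],st["tcp_pos"],st["eef_rot"],st["joints"].round(1),st["force"])
E
```

```text
27.675 [0.57034064 0.00819711 0.0456553 ] [ 1.79999929e+02 -3.00033514e+01 -1.33440994e-02] [ -6.5 -13.8 130.6   5.8  33.6  79.5] [-1.60135469 -0.27376923  0.33806242]
```

Call:
send_rows(commands=[0,4,0,0,0,0,0.2,0,5,0,0,0,0,0.2,0,3,0,0,0,0,0.2,0,0,0,0,0,0,0.2])

```text
t: 28.18
tcp_pos: [0.5694, 0.0082, 0.045]
eef_rot: [-180.0, -42.0, -0.1]
force: [0.6, 0.8, 0.1]
gripper_width: 0.0557
grip_force: 0.0
```

```bash
python3 - <<'E'
from bands import *
st=bot.read_state();print(st["t"],st["tcp_pos"],st["eef_rot"],st["joints"].round(1),st["force"])
E
```

```text
28.175 [0.56938546 0.00819717 0.04498334] [-1.79973749e+02 -4.19599274e+01 -6.08370416e-02] [ -7.8 -20.5 141.6  17.   18.   68. ] [0.622934   0.77410002 0.0621851 ]
```

Call:
send_rows(commands=[0,0,0,1.5,0,1.3,0.2,0,0,0,3,0,2.7,0.2,0,0,0,4.5,0,4,0.2,0,0,0,4.5,0,4,0.2,0,0,0,4.5,0,4,0.2,0,0,0,3,0,2.7,0.2,0,0,0,0,0,0,0.2])

```text
t: 29.05
tcp_pos: [0.5988, 0.0082, 0.0459]
eef_rot: [180.0, -42.0, -0.0]
force: [-0.3, -0.3, 0.3]
gripper_width: 0.0556
grip_force: 0.2
```

```bash
python3 - <<'E'
from bands import *
st=bot.read_state();print(st["t"],st["tcp_pos"],st["eef_rot"],st["joints"].round(1),st["force"])
T=Cam("top");S=Cam("side")
print(bowl([T,S],"terracotta_bowl",.036))
bands(S,st["tcp_pos"][0]+.062,.0077,(-150,-130,-170))
E
```

```text
29.05 [0.59877945 0.00817885 0.04594199] [ 1.79997960e+02 -4.20147770e+01 -1.31239704e-02] [ -7.1 -14.3 136.8  17.1  16.4  68.2] [-0.31113754 -0.26781774  0.33671072]
(array([0.60159868, 0.0055893 ]), [('top', array([0.6016, 0.0056]), 0.02, 0.45)])
-150 white/blue 63.0 blue/terra 81.0
-130 white/blue 63.5 blue/terra 80.5
-170 white/blue 68.5 blue/terra 83.5
```

Call:
send_rows(commands=[0,0,0,1.5,0,1.3,0.2,0,0,0,3.7,0,3.3,0.2,0,0,0,4.5,0,4,0.2,0,0,0,4.5,0,4,0.2,0,0,0,3,0,2.7,0.2,0,0,0,1.5,0,1.3,0.2,0,0,0,0,0,0,0.2])

```text
t: 30.12
tcp_pos: [0.6235, 0.0082, 0.0459]
eef_rot: [180.0, -42.0, -0.0]
force: [-1.3, 0.3, -0.5]
gripper_width: 0.0559
grip_force: 0.7
```

Call:
send_rows(commands=[0,0,0,-3,0,-2.7,0.2,0,0,0,-7.4,0,-6.7,0.2,0,0,0,-15,0,-13.4,0.2,0,0,0,-22,0,-20,0.2,0,0,0,0,0,-30,0.2,0,0,0,0,0,-30,0.2,0,0,0,0,0,0,0.2])

```text
t: 31.0
tcp_pos: [0.549, 0.0088, 0.0985]
eef_rot: [179.9, -41.0, 0.0]
force: [0.3, -0.1, -0.0]
gripper_width: 0.0555
grip_force: 0.0
```

```bash
python3 - <<'E'
from bands import *
st=bot.read_state();print(st["t"],st["tcp_pos"],st["eef_rot"],st["joints"].round(1),st["force"])
S=Cam("side");T=Cam("top")
for n in("mug","glass","pepper_mill","spice_jar"):
  for c in(T,S):
    m,cf=c.mask(n)
    if m is None: continue
    g=cv2.moments(m,True); print(n,c.n,round(cf,2),c.ray([(g["m10"]/g["m00"],g["m01"]/g["m00"])],.045).round(3))
for n in("white_bowl","blue_bowl","terracotta_bowl"):
    print(n,[(round(r["confidence"],2),np.round(r["bbox"],1)) for r in bot.search_frame("side",n)][:1])
x=.685
for n,z in(("terr",.087),("blue",.069),("white",.051)):
    print(n,[(th,S.proj([x+.063*np.cos(np.radians(th)),.0077+.063*np.sin(np.radians(th)),z])[0].round(0).tolist()) for th in(-150,180)])
bands(S,x,.0077,(-170,-150,-130))
E
```

```text
31.0 [0.54896322 0.0087814  0.098531  ] [ 1.79872112e+02 -4.09997218e+01  4.33605725e-02] [ -8.  -33.6 143.   10.2  30.2  75.1] [ 0.27798188 -0.09672933 -0.01815994]
mug top 0.55 [[ 0.636 -0.284  0.045]]
mug side 0.78 [[ 0.636 -0.279  0.045]]
glass top 0.59 [[ 0.787 -0.108  0.045]]
glass side 0.64 [[0.673 0.338 0.045]]
pepper_mill top 0.72 [[0.781 0.127 0.045]]
pepper_mill side 0.86 [[0.87  0.295 0.045]]
spice_jar top 0.9 [[ 0.786 -0.107  0.045]]
spice_jar side 0.78 [[0.866 0.017 0.045]]
white_bowl [(0.66, array([347.8, 251.6,  16.7,  15.5]))]
blue_bowl []
terracotta_bowl []
terr [(-150, [349.0, 241.0]), (180, [340.0, 234.0])]
blue [(-150, [349.0, 246.0]), (180, [339.0, 239.0])]
white [(-150, [348.0, 251.0]), (180, [339.0, 245.0])]
-170 white/blue 65.0 blue/terra 74.5
-150 white/blue None blue/terra None
-130 white/blue None blue/terra None
```

The stack is in and the fingers are clear. I straighten the tool, rise and back off, then check.

Call:
send_rows(commands=[0,-8,0,0,0,0,0.2,0,-10,0,0,0,0,0.2,0,-10,0,0,0,0,0.2,0,-10,0,0,0,0,0.2,0,-3,0,0,0,0,0.2,0,0,0,-20,0,-30,0.2,0,0,0,-25,0,-30,0.2,0,0,0,-25,0,-30,0.2,0,0,0,-20,0,-10,0.2,0,0,0,0,30,0,0.2,0,0,0,0,40,0,0.2,0,0,0,0,40,0,0.2,0,0,0,0,40,0,0.2,0,0,0,0,0,0,0.2])

```text
t: 33.4
tcp_pos: [0.4576, -0.1429, 0.1954]
eef_rot: [179.9, 0.4, -0.2]
force: [0.1, 0.0, 0.1]
gripper_width: 0.0556
grip_force: 0.0
```

```bash
python3 - <<'E'
from bands import *
st=bot.read_state();print(st["t"],st["tcp_pos"],st["eef_rot"],st["joints"].round(1),st["force"])
S=Cam("side");T=Cam("top")
im=S.im.copy()
hsv=cv2.cvtColor(im,cv2.COLOR_BGR2HSV)
print("side row samples along the vertical line of collar, B,G,R:")
for x in(.679,.685,.691):
  bands(S,x,.0077,(-170,-160,-150,-140,-130))
# leftmost silhouette of each band: expected vs. seen
for n,z in(("terr",.087),("blue",.069),("white",.051)):
  for x in(.685,):
    q=S.proj(circ(x,.0077,z,.063)); i=q[:,0].argmin(); u,v=q[i]; print(n,"expected left edge",q[i].round(1),[tuple(int(t) for t in S.im[int(round(v)),int(round(u))+k]) for k in range(-5,6)])
print("blue from above visible:",[(round(r["confidence"],2),np.round(r["bbox"])) for n in("white_bowl","blue_bowl","terracotta_bowl") for r in bot.search_frame("top",n)])
print("side:",[(n,round(r["confidence"],2),np.round(r["bbox"])) for n in("white_bowl","blue_bowl","terracotta_bowl") for r in bot.search_frame("side",n)])
for n,x0 in(("pepper_mill",0),("spice_jar",0),("mug",0),("glass",0)): print(n,[(c,round(r["confidence"],2),np.round(r["bbox"])) for c in("top","side") for r in bot.search_frame(c,n)[:1]])
E
```

```text
33.4 [ 0.45764176 -0.14294201  0.19541497] [179.94246742   0.38186572  -0.23891635] [-23.3 -10.5 105.3  -0.2  85.5  66.9] [0.07703405 0.02408837 0.13774568]
side row samples along the vertical line of collar, B,G,R:
-170 white/blue 54.5 blue/terra 88.0
-160 white/blue 69.5 blue/terra 67.0
-150 white/blue None blue/terra 73.5
-140 white/blue None blue/terra None
-130 white/blue None blue/terra None
-170 white/blue 55.0 blue/terra 75.0
-160 white/blue 64.5 blue/terra 70.0
-150 white/blue None blue/terra None
-140 white/blue None blue/terra None
-130 white/blue None blue/terra None
-170 white/blue 55.5 blue/terra None
-160 white/blue None blue/terra None
-150 white/blue None blue/terra None
-140 white/blue None blue/terra None
-130 white/blue None blue/terra None
terr expected left edge [336.5 226.2] [(102, 147, 177), (148, 203, 227), (164, 218, 233), (166, 218, 230), (162, 215, 228), (162, 213, 228), (158, 209, 228), (150, 201, 227), (151, 202, 229), (151, 202, 227), (154, 205, 228)]
blue expected left edge [336.4 231.5] [(36, 38, 47), (34, 37, 45), (32, 34, 38), (31, 40, 47), (54, 78,
[... 175 characters left out ...]
43, 44, 45), (45, 40, 39), (48, 45, 44), (48, 46, 47), (46, 43, 43), (45, 42, 41), (41, 34, 34), (49, 59, 68), (73, 109, 136)]
blue from above visible: []
side: [('white_bowl', 0.54, array([366., 158.,  23.,  60.])), ('white_bowl', 0.42, array([349., 254.,  11.,  13.])), ('blue_bowl', 0.26, array([366., 161.,  25.,  62.]))]
pepper_mill [('top', 0.95, array([313., 157.,  24.,  25.])), ('side', 0.75, array([365., 162.,  22.,  60.]))]
spice_jar [('top', 0.66, array([404., 206.,  24.,  20.])), ('side', 0.86, array([418., 216.,  27.,  49.]))]
mug [('top', 0.98, array([444., 296.,  53.,  37.])), ('side', 0.82, array([408., 328.,  43.,  53.]))]
glass [('top', 0.83, array([211., 158.,  34.,  44.]))]
```

```bash
python3 - <<'E'
from bands import *
S=Cam("side")
r=[q for q in bot.trace("side","white_bowl")]
for q in r:
    ys,xs=np.nonzero(q["mask"]); print(round(q["confidence"],2),xs.min(),xs.max(),ys.min(),ys.max())
hs=cv2.cvtColor(S.im,cv2.COLOR_BGR2HSV).astype(int)
# greyish bright pixels under the shelf = white bowl; compare with model left outline for several x
reg=S.im[228:275,328:372].astype(int); w=(reg.sum(2)>270)&(reg.max(2)-reg.min(2)<35)
print({v+228:(int(np.nonzero(w[v])[0].min()+328),int(np.nonzero(w[v])[0].max()+328)) for v in range(0,47,3) if w[v].any()})
for x in(.675,.685,.695):
    h=cv2.convexHull(sil(S,x,.0077).astype(np.float32)).reshape(-1,2); m=np.zeros((480,640),np.uint8); cv2.fillPoly(m,[h.round().astype(np.int32)],1)
    print(x,{v:(int(np.nonzero(m[v])[0].min()),int(np.nonzero(m[v])[0].max())) for v in range(240,275,3) if m[v].any()})
E
```

```text
0.65 345 355 249 259
{240: (336, 336), 243: (333, 333), 246: (343, 345), 249: (336, 349), 252: (328, 352), 255: (328, 354), 258: (328, 356), 273: (341, 341)}
0.675 {240: (333, 383), 243: (333, 382), 246: (334, 381), 249: (336, 380), 252: (339, 378), 255: (342, 374), 258: (345, 370), 261: (349, 366)}
0.685 {240: (336, 385), 243: (337, 385), 246: (339, 384), 249: (341, 382), 252: (344, 380), 255: (347, 376), 258: (350, 372), 261: (355, 367)}
0.695 {240: (340, 389), 243: (341, 388), 246: (342, 387), 249: (345, 385), 252: (348, 382), 255: (351, 377), 258: (354, 373)}
```

The visible part of the white bowl matches the model at x ≈ 0.685–0.69. That puts the rims about 2 cm behind the front edge.

```bash
python3 -c "
from plant import bot
print(bot.hand_in())"
```

```text
the job is handed in; nothing more can be done
None
```

I handed in the job with the white, blue and terracotta bowls nested level and slid in under the riser. The rims are about 2 cm behind the front edge by my estimate, since the final stack is mostly hidden from the cameras; the jar, mill, mug and glass are where they were, in about 34 s of the 67 s.

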